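# Rock a mixing flask to free its hung-up steel ball

### The arm

A 6-joint arm with a two-finger parallel gripper is mounted at the origin on a cart in front of the work surface, level with it; the furniture and walls round the work are solid. World frame = base frame: x ahead of the robot, y to its left, z up, the work surface at z = 0. Lengths are in m, angles in degrees, forces in N, time in s.
With the tool pointing down it reaches from about 0.25 to 0.725 m from the base axis. Payload 9.7 kg.
Tool frame: the origin (TCP) lies between the finger pads; the fingertips stand 11 mm ahead of it and the grasp point (between the pads) lies 8 mm behind it; z points along the fingers, x is the direction in which the jaws open and shut, and the axes are right-handed (so a half turn about z gives the same grasp; the last joint's range is limited). The gripper opens to 85 mm and grips with 20 to 120 N. Pads are 22 mm wide; open, the fingers measure 114 mm over their backs; the gripper's body (76 mm by 85 mm) begins 54 mm behind the grasp point. The pads swing forward as they close: fully open they stand 13 mm farther back than shut.
Start: joints at [64.744, 4.979, 10.078, 95.1, 0, 90], TCP at [0.235, 0.497, 0.216] pointing down, gripper open.
Joint ranges: [-179.16, 179.16], [-48.56, 103.87], [-65.8, 70.77], [-126.05, 130.52], [-82.76, 87.17], [-180, 180]. Speed limits (degrees/s): [127.2, 127.2, 147.25, 180, 180, 180].

### API

Orientations are given as [roll, pitch, yaw] about the fixed x, y, z axes, in that order (R = Rz(yaw) Ry(pitch) Rx(roll)).
In Python, from workcell import get_obs, camera, job_done gives the robot as it stands.
- The arm moves only by the tool arm_command, never from a script. Its argument "increments" is a list of rows, each a list of 2 entries, a list of its own where there are three numbers: the shift along the tool's x, y, z in units of 25 mm (1.0 is 25 mm), then the turn about the tool's z in units of 6 degrees (1.0 is 6 degrees). In form: [[[dx, dy, dz], roll], ...]. A call has 1 to 5 rows; each row is the pose to reach, as a shift and turn from the pose measured when the call began, along the tool's axes at that moment; what a row does not reach only later rows make up. A row lasts 1/10 s, in which the tool goes at most 50 mm and 8.59 degrees, less where a joint would pass 70% of its speed; a pose out of reach is approached as far as the arm can. A call with a gripper value outside its range is refused whole. "claw" is the closure, from -1 (fully open) to 1 (shut), so that 0 is half open, set as the call begins (left out, the last holds). The fingers move at their own pace and stop on an object; "force" is the grip in N (left out, the last holds). Time passes only in rows, so rows that repeat a pose let the fingers close. It gives the time, the measured TCP pose, the force and the opening at its end, in the units of the state.
- get_obs(): the state, without advancing time (a new reading comes with each control period).
- camera(name): name is "side" or "top"; returns a dict with "frame" (420x560x3 uint8, red, green, blue), "range_z" (420x560 float32, m along the optical axis (not along the pixel's ray), 0 where there is no reading), "K" (3x3 intrinsics, pixels), "k1" (the pictures are not rectified: a ray, as slopes to the right and down, at radius r is drawn at 1 + k1 r^2 times it, then the intrinsics apply), "R" (3x3) and "t" (3): a world point X has camera coordinates R X + t. Camera axes: x right, y down, z forward; pixel columns grow to the right and rows downward; lengths in m; the calibration is good to about 2 mm. A picture is of the moment at which its call begins.
- job_done(): hands the job in, once; it reports no verdict.
The state is a dict: "time": time; "q": joint angles; "qd": joint speeds; "joint_efforts": joint torques, N m; "ee_pos": TCP position; "tcp_rot": TCP orientation; "wrist_force": force on the tool from outside, world axes, zero at the start; "torque": the same for the moment, N m; "opening": finger opening in m.
Only numpy, scipy, OpenCV 4.12 (cv2) and the standard library are available. Lean on these libraries where they do the work, as an engineer would, in place of code of your own. Each camera call takes 0.05 s, during which the arm holds its last target.

### The job

One of the two clear flasks has its dark steel mixing ball hung up in the neck. Pick that flask up, rock it side to side until the ball has dropped into the round belly, and stand it back upright where it was. Leave the other flask, whose ball already lies at the bottom, alone.

Things in the scene. Friction and masses are not known exactly. Their poses are not given: they have to be found in the camera images.
- flask_a: Clear plastic flask, open on top, 162 mm tall, 0.18 kg, its ball hung up in the neck at the start. Round belly 70 mm across and 66 mm high, shoulder to 82 mm, then a straight round neck 45 mm across outside, 35 inside; grip the neck 120 to 140 mm above the base. Origin: centre of the underside; z up its axis; +y (fin side) within 25 degrees of the robot's left.
- flask_a_upper_fin (a point): Tip of the upper of two white fins inside the neck, 124 mm above the base. It juts from the flask's +y wall to 4 mm short of the neck's middle and falls 15 degrees to its wall, so the ball stays on it. It rolls off when the top leans well over 15 degrees toward the flask's -y, and lands on the lower fin.
- flask_a_lower_fin (a point): Tip of the lower fin, 92 mm above the base, the same but jutting from the -y wall. A ball on it drops into the belly when the top leans well over 15 degrees toward +y. Leaning 30 to 40 degrees to each side for half a second is ample and does not lose the ball.
- ball_a_center (a point): Centre of flask_a's loose dark steel ball, 18 mm across, 24 g; at the start it rests on the upper fin, about 133 mm above the flask's base, and when free it lies on the belly's floor, about 13 mm above the base.
- flask_b: A second flask, the same in every way (origin and axes too), but its ball already lies in the belly. To be left alone.
- ball_b_center (a point): Centre of flask_b's steel ball, 18 mm across, lying in the belly.

How it is judged (in metres and radians):
On the way:
1. the flask with the hung-up ball is held clear of the table, leaning at least 15 degrees (height (world z) of flask_a above 0.02 m and angle between flask_a's own z axis and vertical above 0.26 rad), for 0.1 s.
At the end, for the whole second after the job is handed in: flask_a's ball lies in its belly (less than 50 mm above the base); the flask stands still and upright (within 5 degrees) on the table within 50 mm of where it was; flask_b still stands upright within 30 mm of where it was (z of ball_a_center in the frame of flask_a between 0 and 0.05 m and horizontal distance between ball_a_center and flask_a below 0.035 m and angle between each of flask_a, flask_b's own z axis and vertical below 0.09 rad and height (world z) of flask_a below 0.01 m and distance of flask_a from where it was at the start of the episode below 0.05 m and linear speed of flask_a below 0.03 m/s and distance of flask_b from where it was at the start of the episode below 0.03 m); the robot touches nothing.
It fails at once if the other flask is lifted, shoved more than 30 mm or tipped over (distance of flask_b from where it was at the start of the episode above 0.03 m or angle between flask_b's own z axis and vertical above 0.3 rad).
It also fails if it takes over 45 s, if anything falls off the work surface, if the arm or the gripper's body presses on something with over 40 N, if the wrist force passes 120 N, or if a joint passes its speed limit or range.

## Working session

There is one attempt and no reset: what is moved stays moved. The work goes in short steps, Python scripts to look and compute and a tool call to move; the robot and the scene stay as the last step left them, time stands still between calls to the robot, and variables do not carry over. Pictures are saved under pics/ and viewed, and the job is handed in when it is done.

Besides the shell and the picture viewer there is one more tool, called after ">>>" as a command line: name --argument value ..., lists and objects as JSON in quotes. arm_command: Moves the arm, as the interface text tells. Its arguments: {"type":"object","properties":{"increments":{"type":"array"},"claw":{"type":"number"},"force":{"type":"number"}},"required":["increments"]}

```bash
mkdir -p pics
python3 - <<'E'
from workcell import get_obs,camera
import cv2,numpy as np
print(get_obs())
for n in("side","top"):
    c=camera(n);cv2.imwrite(f"pics/{n}0.png",c["frame"][:,:,::-1]);print(n,c["K"],c["k1"],c["R"],c["t"])
    np.savez(f"{n}0.npz",**c)
E
```

```text
{'time': 0.0, 'q': array([ 6.47450030e+01,  5.01107371e+00,  1.00342821e+01,  9.51000276e+01,
       -4.27658111e-04,  9.00000498e+01]), 'qd': array([ 0.00281492, -0.02957464, -0.01538053,  0.03584007, -0.09672267,
        0.0763024 ]), 'joint_efforts': array([-2.50961712e-03, -5.20386457e+01,  4.64811730e+01,  1.58978859e-02,
       -3.64641471e-05, -3.90154938e-06]), 'ee_pos': array([0.23454974, 0.49719896, 0.2154818 ]), 'tcp_rot': array([1.79999572e+02, 7.68191866e-02, 6.47449532e+01]), 'wrist_force': array([-0.11385993,  0.20951158,  0.66559529]), 'torque': array([-0.08679779,  0.00043983, -0.00189052]), 'opening': 0.08575030291608869}
side [[485.816767     0.         275.45247476]
 [  0.         485.816767   212.65181985]
 [  0.           0.           1.        ]] -0.15176547139743057 [[-0.9597994  -0.28062661  0.00581467]
 [-0.19666437  0.65756221 -0.72727922]
 [ 0.20027039 -0.6991857  -0.68631707]] [0.53875115 0.18004096 0.82940555]
top [[477.81161684   0.         271.40719245]
 [  0.         477.81161684 211.30643959]
 [  0.           0.           1.        ]] -0.10717209895756621 [[-2.30935802e-02 -9.99728081e-01 -3.23282623e-03]
 [-9.85158798e-01  2.33069417e-02 -1.70055664e-01]
 [ 1.70084769e-01 -7.42346898e-04 -9.85429155e-01]] [0.03555118 0.56588913 0.86032853]
```

View pics/side0.png

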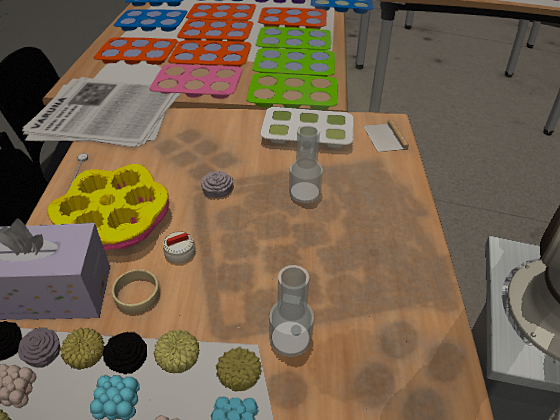

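View pics/top0.png

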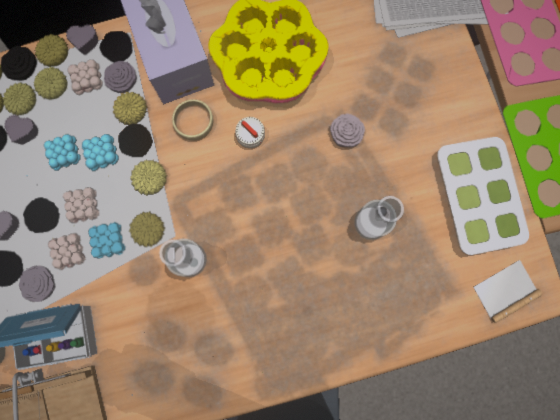

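The side view shows a flask near (305,170) and one near (292,315); the top view shows them near (378,215) and (185,258). I'll zoom in to find the balls.

Run:
```python
import cv2,numpy as np
s=cv2.imread("pics/side0.png");t=cv2.imread("pics/top0.png")
cs=[s[115:215,255:355],s[255:365,240:350],t[165:265,330:430],t[210:310,135:235]]
o=np.hstack([cv2.resize(c,(400,300*1),interpolation=cv2.INTER_CUBIC) if 0 else cv2.resize(c,(390,390),interpolation=cv2.INTER_CUBIC) for c in cs[:2]])
cv2.imwrite("pics/z1.png",o)
o=np.hstack([cv2.resize(c,(390,390),interpolation=cv2.INTER_CUBIC) for c in cs[2:]])
cv2.imwrite("pics/z2.png",o)
```

```text
(no output)
```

View pics/z1.png

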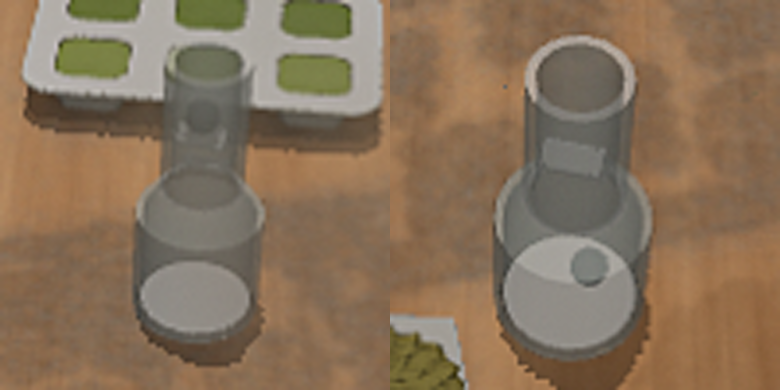

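View pics/z2.png

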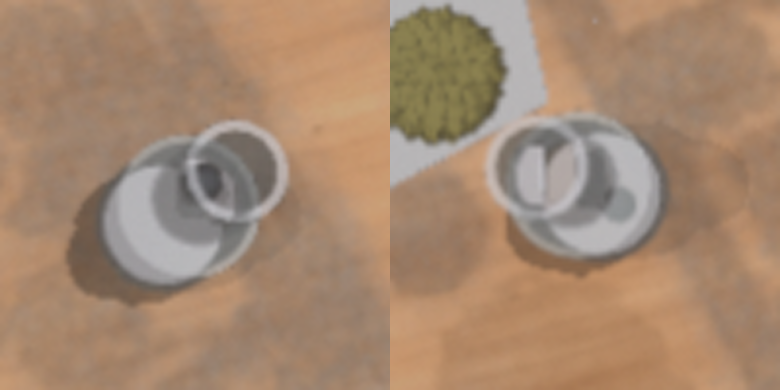

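Flask_a is the right-hand (far) one: its ball shows dark in the neck at side pixel (307,144). Next I'll triangulate both flasks.

```bash
cat > h.py <<'E'
import numpy as np,cv2
from scipy.spatial.transform import Rotation as Rt
def ray(c,u,v):
    d=np.array([c["k1"],0,0,0,0],float)
    # model: pixel = K*(p*(1+k1 r^2))
    p=cv2.undistortPoints(np.array([[[u,v]]],float),c["K"],d)[0,0]
    R=c["R"];return -R.T@c["t"],R.T@np.array([p[0],p[1],1])
def plane(c,u,v,z):
    o,d=ray(c,u,v);return o+d*(z-o[2])/d[2]
def tri(c1,p1,c2,p2):
    o1,d1=ray(c1,*p1);o2,d2=ray(c2,*p2)
    s=np.linalg.lstsq(np.stack([d1,-d2],1),o2-o1,rcond=None)[0]
    a=o1+d1*s[0];b=o2+d2*s[1];return (a+b)/2,np.linalg.norm(a-b)
def proj(c,X):
    return cv2.projectPoints(np.array([X],float),cv2.Rodrigues(np.array(c["R"]))[0],np.array(c["t"],float),c["K"],np.array([c["k1"],0,0,0,0],float))[0][0,0]
E
python3 - <<'E'
from h import *
S=dict(np.load("side0.npz"));T=dict(np.load("top0.npz"))
for c in(S,T):c["k1"]=float(c["k1"])
zs=lambda x,y:(255+x*100/390,115+y*100/390); zt=lambda x,y:(330+x*100/390,165+y*100/390)
zsb=lambda x,y:(240+x*110/390,255+y*110/390); ztb=lambda x,y:(135+x*100/390,210+y*100/390)
print("a rim top",plane(T,*zt(237,172),.162),"side",plane(S,*zs(209,66),.162), tri(S,zs(209,66),T,zt(237,172)))
print("a ball",tri(S,zs(202,116),T,zt(210,182)),plane(T,*zt(210,182),.133),plane(S,*zs(202,116),.133))
print("a floor side",plane(S,*zs(194,297),.004),"top",plane(T,*zt(162,225),.004))
print("b rim",plane(T,*ztb(537,168)if 0 else ztb(147,168),.162),plane(S,*zsb(190,78),.162))
print("b ball",tri(S,zsb(200,267),T,ztb(230,205)))
for z in(0,.04,.07): print(proj(T,(0.5,-.15,z)))
E
```

```text
a rim top [ 0.54599795 -0.17725434  0.162     ] side [ 0.54499388 -0.17235372  0.162     ] (array([ 0.54644235, -0.17830394,  0.15796274]), np.float64(0.0004903149828270892))
a ball (array([ 0.54717795, -0.17285421,  0.13047171]), np.float64(1.996507684448585e-05)) [ 0.54674783 -0.17224634  0.133     ] [ 0.54647065 -0.16934959  0.133     ]
a floor side [ 0.54653569 -0.17731872  0.004     ] top [ 0.54645782 -0.17706345  0.004     ]
b rim [0.48105594 0.18649125 0.162     ] [0.48087211 0.18728797 0.162     ]
b ball (array([0.4744634 , 0.17580661, 0.01161484]), np.float64(0.0009459451978356291))
[358.9515889  246.43906122]
[362.66920707 244.38710033]
[365.67428058 242.7273694 ]
```

>>> arm_command --increments '[[[0,0,-2],0],[[0,0,-4],0],[[0,0,-6],0],[[0,0,-8],0],[[0,0,-10],0]]'

```text
time: 0.6
ee_pos: [0.2354, 0.4989, 0.4397]
tcp_rot: [180.0, -0.1, 64.7]
wrist_force: [1.3, 0.9, 0.3]
opening: 0.0852
```

```bash
python3 -c "
from workcell import get_obs
o=get_obs();print(o['q'].round(2),o['ee_pos'],o['tcp_rot'],o['time'])"
```

```text
[ 64.74  21.02  56.71 125.61  -0.    90.  ] [0.23535498 0.49886189 0.43973071] [ 1.79999682e+02 -7.83513486e-02  6.47418525e+01] 0.6
```

Flask_a stands at about (0.546, -0.177) and flask_b at (0.481, 0.187). The interface has no tilt command. Joint 4 is close to its limit here, so I'll test in free air whether going past the reach changes the tool's pitch.

>>> arm_command --increments '[[[0,0,-2],0],[[0,0,-4],0],[[0,0,-6],0],[[0,0,-8],0]]'

```text
time: 1.0
ee_pos: [0.2389, 0.5064, 0.4857]
tcp_rot: [180.0, -4.3, 64.7]
wrist_force: [-0.3, -1.3, 1.1]
opening: 0.0853
```

```bash
python3 -c "
from workcell import get_obs
o=get_obs();print(o['q'].round(2),o['ee_pos'],o['tcp_rot'],o['time'])"
```

```text
[ 64.74  25.95  70.74 130.48  -0.    90.  ] [0.23891362 0.50642664 0.48570023] [179.99893724  -4.30323845  64.74421778] 1.0
```

>>> arm_command --increments '[[[-4,0,-10],0],[[-4,0,-10],0],[[-4,0,-10],0],[[-4,0,-10],0]]'

```text
time: 1.4
ee_pos: [0.2267, 0.4806, 0.5309]
tcp_rot: [-180.0, -9.1, 64.7]
wrist_force: [0.1, 0.2, 0.7]
opening: 0.0854
```

```bash
python3 -c "
from workcell import get_obs
o=get_obs();print(o['q'].round(2),o['ee_pos'],o['tcp_rot'],o['time'])"
```

```text
[ 64.74  21.22  70.75 130.46   0.    90.  ] [0.22669822 0.48055431 0.53090356] [-179.99907214   -9.07109238   64.74403418] 1.4
```

Going past the reach does tilt the tool, and the tilt stays. I'll swing round to the flask's azimuth while the tool is nearly vertical, then build up the pitch there.

```bash
cat >> h.py <<'E'
def show():
    from workcell import get_obs
    o=get_obs();R=Rt.from_euler('xyz',o['tcp_rot'],degrees=True).as_matrix()
    print('t',round(o['time'],2),'q',o['q'].round(1),'p',o['ee_pos'].round(4),'x',R[:,0].round(3),'y',R[:,1].round(3),'z',R[:,2].round(3),'op',o['opening'].round(4),'F',o['wrist_force'].round(1))
    return o,R
def to(X):
    o,R=show();print('units',(R.T@(np.array(X)-o['ee_pos'])/.025).round(2))
E
python3 -c "
from h import *
to([.42,.3,.42]);to([.5,-.13,.40])"
```

```text
Traceback (most recent call last):
  File "h.py", line 22, in to
    o,R=show();print('units',(R.T@(np.array(X)-o['ee_pos'])/.025).round(2))
        ~~~~^^
  File "h.py", line 19, in show
    print('t',round(o['time'],2),'q',o['q'].round(1),'p',o['ee_pos'].round(4),'x',R[:,0].round(3),'y',R[:,1].round(3),'z',R[:,2].round(3),'op',o['opening'].round(4),'F',o['wrist_force'].round(1))
                                                                                                                                               ^^^^^^^^^^^^^^^^^^
AttributeError: 'float' object has no attribute 'round'
```

```bash
sed -i "s/o\['opening'\].round(4)/round(o['opening'],4)/" h.py
python3 -c "
from h import *
to([.42,.3,.42]);to([.5,-.13,.40])"
```

```text
t 1.4 q [ 64.7  21.2  70.8 130.5   0.   90. ] p [0.2267 0.4806 0.5309] x [0.421 0.893 0.158] y [ 0.904 -0.427 -0.   ] z [ 0.067  0.143 -0.987] op 0.0854 F [0.1 0.2 0.7]
units [-3.89 10.07  3.87]
t 1.4 q [ 64.7  21.2  70.8 130.5   0.   90. ] p [0.2267 0.4806 0.5309] x [0.421 0.893 0.158] y [ 0.904 -0.427 -0.   ] z [ 0.067  0.143 -0.987] op 0.0854 F [0.1 0.2 0.7]
units [-18.03  20.31   2.42]
```

>>> arm_command --increments '[[[-1,2,2],0],[[-2,4,3.5],0],[[-3,6,4],0],[[-3.5,8,4],0],[[-3.9,10,4],0]]'

```text
time: 1.9
ee_pos: [0.3574, 0.354, 0.4355]
tcp_rot: [-180.0, -9.0, 64.8]
wrist_force: [0.6, 0.9, 1.1]
opening: 0.0852
```

```bash
python3 -c "
from h import *
to([.5,-.13,.40])"
```

```text
t 1.9 q [ 42.7   1.3  31.9 112.2   3.4  68.1] p [0.3574 0.354  0.4355] x [0.42  0.894 0.157] y [ 0.905 -0.426 -0.   ] z [ 0.066  0.142 -0.988] op 0.0852 F [0.6 0.9 1.1]
units [-15.13  13.4   -0.97]
```

>>> arm_command --increments '[[[-2,1.5,0],-1],[[-4,3,0],-2],[[-6,4.5,0],-3],[[-8,6,0],-3.3],[[-9.5,8,-0.3],-3.3]]'

```text
time: 2.4
ee_pos: [0.4155, 0.113, 0.4082]
tcp_rot: [176.9, -8.5, 84.9]
wrist_force: [1.2, 1.3, 0.5]
opening: 0.0857
```

```bash
python3 -c "
from h import *
to([.5,-.13,.40])"
```

```text
t 2.4 q [ 10.1  -7.5  20.  112.3   7.4  15.7] p [0.4155 0.113  0.4082] x [0.087 0.985 0.148] y [ 0.994 -0.096  0.053] z [ 0.067  0.142 -0.988] op 0.0857 F [1.2 1.3 0.5]
units [-9.33  4.27 -0.83]
```

>>> arm_command --increments '[[[-2,1,0],0],[[-4,2,0],0],[[-6,3,-0.5],0],[[-8,4,-0.8],0],[[-9.3,4.3,-1],0]]'

```text
time: 2.9
ee_pos: [0.4989, -0.1223, 0.4033]
tcp_rot: [176.9, -8.5, 84.9]
wrist_force: [1.2, 0.0, 0.7]
opening: 0.0854
```

>>> arm_command --increments '[[[0,0,-2],0],[[0,0,-4],0],[[0,0,-6],0],[[0,0,-12],0],[[0,0,-14],0]]'

```text
time: 3.4
ee_pos: [0.5376, -0.1454, 0.4965]
tcp_rot: [172.9, -7.5, 84.7]
wrist_force: [0.6, -1.0, -0.2]
opening: 0.0852
```

```bash
python3 -c "
from h import *
show()"
```

```text
t 3.4 q [-20.   25.1  70.5 130.4   9.  -13.9] p [ 0.5376 -0.1454  0.4965] x [0.091 0.987 0.13 ] y [ 0.987 -0.107  0.123] z [ 0.135  0.117 -0.984] op 0.0852 F [ 0.6 -1.  -0.2]
```

>>> arm_command --increments '[[[0,-8,-16],0],[[0,-8,-16],0]]'

```text
time: 3.6
ee_pos: [0.5131, -0.1485, 0.5323]
tcp_rot: [169.2, -6.4, 84.6]
wrist_force: [-0.6, 1.0, 0.0]
opening: 0.0854
```

>>> arm_command --increments '[[[0,-8,-16],0],[[0,-8,-16],0]]'

```text
time: 3.8
ee_pos: [0.4863, -0.1505, 0.566]
tcp_rot: [165.5, -5.2, 84.4]
wrist_force: [0.1, 0.5, 0.4]
opening: 0.0853
```

```bash
python3 -c "
from h import *
show()"
```

```text
t 3.8 q [-22.5  17.7  70.8 130.5   9.  -15.2] p [ 0.4863 -0.1505  0.566 ] x [0.098 0.991 0.091] y [ 0.961 -0.118  0.249] z [ 0.258  0.063 -0.964] op 0.0853 F [0.1 0.5 0.4]
```

>>> arm_command --increments '[[[0,-8,-16],0],[[0,-8,-16],0]]'

```text
time: 4.0
ee_pos: [0.4582, -0.1506, 0.5976]
tcp_rot: [161.9, -4.0, 84.0]
wrist_force: [-0.9, 0.0, 0.3]
opening: 0.0853
```

>>> arm_command --increments '[[[0,-10,-14],0],[[0,-10,-14],0]]'

```text
time: 4.2
ee_pos: [0.4289, -0.1498, 0.6268]
tcp_rot: [158.4, -2.7, 83.6]
wrist_force: [0.2, -1.3, 0.0]
opening: 0.085
```

>>> arm_command --increments '[[[0,-10,-14],0],[[0,-10,-14],0]]'

```text
time: 4.4
ee_pos: [0.3988, -0.1462, 0.654]
tcp_rot: [155.0, -1.4, 83.0]
wrist_force: [1.0, -0.0, 0.6]
opening: 0.0853
```

```bash
python3 -c "
from h import *
show()"
```

```text
t 4.4 q [-26.8   7.   70.8 130.5   9.4 -17.5] p [ 0.3988 -0.1462  0.654 ] x [0.121 0.992 0.024] y [ 0.898 -0.12   0.422] z [ 0.422 -0.03  -0.906] op 0.0853 F [ 1.  -0.   0.6]
```

>>> arm_command --increments '[[[1,-10,-14],0],[[1,-10,-14],0]]'

```text
time: 4.6
ee_pos: [0.3688, -0.1334, 0.6798]
tcp_rot: [151.6, -0.1, 82.3]
wrist_force: [0.1, -0.1, -0.2]
opening: 0.0854
```

>>> arm_command --increments '[[[1,-12,-12],0],[[1,-12,-12],0]]'

```text
time: 4.8
ee_pos: [0.3387, -0.1173, 0.7028]
tcp_rot: [148.4, 1.2, 81.6]
wrist_force: [-0.4, 0.9, 0.4]
opening: 0.0855
```

>>> arm_command --increments '[[[1,-12,-12],0],[[1,-12,-12],0]]'

```text
time: 5.0
ee_pos: [0.3073, -0.097, 0.7239]
tcp_rot: [145.2, 2.3, 80.9]
wrist_force: [-0.0, 0.8, 0.3]
opening: 0.0855
```

>>> arm_command --increments '[[[1,-12,-12],0],[[1,-12,-12],0]]'

```text
time: 5.2
ee_pos: [0.2722, -0.0804, 0.7444]
tcp_rot: [141.4, 2.8, 80.6]
wrist_force: [-0.2, 0.9, -0.0]
opening: 0.0855
```

```bash
python3 -c "
from h import *
show()"
```

```text
t 5.2 q [-23.4  -8.   70.8 130.5   6.6 -12.8] p [ 0.2722 -0.0804  0.7444] x [ 0.162  0.986 -0.049] y [ 0.776 -0.097  0.624] z [ 0.61  -0.139 -0.78 ] op 0.0855 F [-0.2  0.9 -0. ]
```

>>> arm_command --increments '[[[1,-10,-14],0],[[1,-10,-14],0]]'

```text
time: 5.4
ee_pos: [0.2208, -0.0621, 0.766]
tcp_rot: [136.8, 5.0, 79.4]
wrist_force: [0.3, 0.3, 0.3]
opening: 0.0852
```

>>> arm_command --increments '[[[1,-10,-14],0],[[1,-10,-14],0]]'

```text
time: 5.6
ee_pos: [0.1744, -0.0594, 0.7834]
tcp_rot: [132.1, 6.4, 79.0]
wrist_force: [1.5, -0.1, -0.6]
opening: 0.0853
```

>>> arm_command --increments '[[[1,-10,-14],0],[[1,-10,-14],0]]'

```text
time: 5.8
ee_pos: [0.1276, -0.0621, 0.7968]
tcp_rot: [127.4, 6.7, 78.7]
wrist_force: [-1.1, -0.3, -0.3]
opening: 0.0855
```

>>> arm_command --increments '[[[1,-10,-14],0],[[1,-10,-14],0]]'

```text
time: 6.0
ee_pos: [0.0821, -0.0356, 0.8021]
tcp_rot: [123.9, 7.1, 78.5]
wrist_force: [0.3, -0.6, 0.2]
opening: 0.0852
```

```bash
python3 -c "
from h import *
show()"
```

```text
t 6.0 q [-12.2 -26.   70.8 130.5  -3.3  -6.3] p [ 0.0821 -0.0356  0.8021] x [ 0.197  0.973 -0.123] y [ 0.567 -0.011  0.823] z [ 0.799 -0.232 -0.554] op 0.0852 F [ 0.3 -0.6  0.2]
```

Tilt is now 56°, which is enough. A wrist roll of about 45° gives roughly 38° of lean, mostly sideways. Next I'll level the jaws and go to a pre-grasp point.

```bash
python3 -c "
from h import *
to([.426,-.142,.24])"
```

```text
t 6.0 q [-12.2 -26.   70.8 130.5  -3.3  -6.3] p [ 0.0821 -0.0356  0.8021] x [ 0.197  0.973 -0.123] y [ 0.567 -0.011  0.823] z [ 0.799 -0.232 -0.554] op 0.0852 F [ 0.3 -0.6  0.2]
units [  1.34 -10.66  24.44]
```

>>> arm_command --increments '[[[0.1,-0.8,1.8],0.5],[[0.2,-1.6,3.6],1],[[0.3,-2.4,5.4],1.4],[[0.4,-3.2,7.2],1.4],[[0.5,-4,9],1.4]]'

```text
time: 6.5
ee_pos: [0.1685, -0.0662, 0.6857]
tcp_rot: [124.9, -0.0, 73.7]
wrist_force: [1.5, -2.0, 5.0]
opening: 0.0855
```

```bash
python3 -c "
from h import *
to([.426,-.142,.24])"
```

```text
t 6.5 q [ -2.4 -48.6  23.  107.2 -11.4   8.1] p [ 0.1685 -0.0662  0.6857] x [0.281 0.96  0.   ] y [ 0.549 -0.161  0.82 ] z [ 0.787 -0.23  -0.572] op 0.0855 F [ 1.5 -2.   5. ]
units [-0.02 -8.49 19.  ]
```

>>> arm_command --increments '[[[0,-0.8,1.8],0],[[0,-1.6,3.6],0],[[0,-2.4,5.4],0],[[0,-3.2,7.2],0],[[0,-4,9],0]]'

```text
time: 7.0
ee_pos: [0.1965, -0.0919, 0.5995]
tcp_rot: [129.6, -0.3, 72.1]
wrist_force: [0.7, -1.4, -0.8]
opening: 0.0858
```

```bash
python3 -c "
from h import *
to([.426,-.142,.24])"
```

```text
t 7.0 q [ 42.6 -48.5  13.9 121.5 -42.   48.6] p [ 0.1965 -0.0919  0.5995] x [0.308 0.952 0.006] y [ 0.606 -0.2    0.77 ] z [ 0.734 -0.234 -0.638] op 0.0858 F [ 0.7 -1.4 -0.8]
units [ 0.84 -5.12 16.38]
```

Joint 2 sits at its limit here, so I'll move outward horizontally first.

```bash
python3 -c "
from h import *
to([.42,-.14,.60])"
```

```text
t 7.0 q [ 42.6 -48.5  13.9 121.5 -42.   48.6] p [ 0.1965 -0.0919  0.5995] x [0.308 0.952 0.006] y [ 0.606 -0.2    0.77 ] z [ 0.734 -0.234 -0.638] op 0.0858 F [ 0.7 -1.4 -0.8]
units [0.92 5.81 7.  ]
```

>>> arm_command --increments '[[[0.2,1.2,1.4],0],[[0.4,2.4,2.8],0],[[0.6,3.6,4.2],0],[[0.8,4.8,5.6],0],[[0.9,5.8,7],0]]'

```text
time: 7.5
ee_pos: [0.2309, -0.0591, 0.5807]
tcp_rot: [132.6, 0.0, 71.0]
wrist_force: [-0.1, 1.9, -0.8]
opening: 0.0854
```

```bash
python3 -c "
from h import *
to([.426,-.142,.24])"
```

```text
t 7.5 q [ 30.3 -47.1  10.1 112.  -33.9  38.2] p [ 0.2309 -0.0591  0.5807] x [ 0.326  0.945 -0.   ] y [ 0.64  -0.221  0.736] z [ 0.695 -0.24  -0.677] op 0.0854 F [-0.1  1.9 -0.8]
units [-0.58 -4.29 15.45]
```

>>> arm_command --increments '[[[0,1.2,1.4],0],[[0,2.4,2.8],0],[[0,3.6,4.2],0],[[0,4.8,5.6],0],[[0,5,6],0]]'

```text
time: 8.0
ee_pos: [0.3644, -0.1028, 0.5732]
tcp_rot: [132.4, -0.0, 70.9]
wrist_force: [0.9, 2.3, 0.1]
opening: 0.0855
```

```bash
python3 -c "
from h import *
to([.426,-.142,.24])"
```

```text
t 8.0 q [-11.1 -41.9   4.5  89.   -5.9   5.4] p [ 0.3644 -0.1028  0.5732] x [0.327 0.945 0.001] y [ 0.637 -0.221  0.739] z [ 0.698 -0.241 -0.674] op 0.0855 F [0.9 2.3 0.1]
units [-0.68 -7.93 11.08]
```

```bash
python3 -c "
from h import *
to([.455,-.146,.218])"
```

```text
t 8.0 q [-11.1 -41.9   4.5  89.   -5.9   5.4] p [ 0.3644 -0.1028  0.5732] x [0.327 0.945 0.001] y [ 0.637 -0.221  0.739] z [ 0.698 -0.241 -0.674] op 0.0855 F [0.9 2.3 0.1]
units [-0.45 -7.81 12.52]
```

>>> arm_command --increments '[[[-0.1,-1,1.6],0],[[-0.2,-2,3.2],0],[[-0.3,-3,4.8],0],[[-0.4,-4,6.4],0],[[-0.4,-5,8],0]]'

```text
time: 8.5
ee_pos: [0.446, -0.1391, 0.3654]
tcp_rot: [134.2, 0.0, 70.8]
wrist_force: [0.6, 1.3, 0.1]
opening: 0.0853
```

```bash
python3 -c "
from h import *
to([.455,-.146,.218])"
```

```text
t 8.5 q [-15.7 -48.5 -25.4  67.3  -2.5   2.4] p [ 0.446  -0.1391  0.3654] x [ 0.329  0.944 -0.   ] y [ 0.658 -0.229  0.718] z [ 0.678 -0.236 -0.697] op 0.0853 F [0.6 1.3 0.1]
units [-0.14 -3.93  4.42]
```

```bash
python3 -c "
from h import *
to([.50,-.162,.23])"
```

```text
t 8.5 q [-15.7 -48.5 -25.4  67.3  -2.5   2.4] p [ 0.446  -0.1391  0.3654] x [ 0.329  0.944 -0.   ] y [ 0.658 -0.229  0.718] z [ 0.678 -0.236 -0.697] op 0.0853 F [0.6 1.3 0.1]
units [-0.15 -2.26  5.45]
```

>>> arm_command --increments '[[[0,0.2,1.6],0],[[-0.1,-0.5,3],0],[[-0.1,-1.4,4.2],0],[[-0.1,-2.2,5.4],0]]'

```text
time: 8.9
ee_pos: [0.5006, -0.1603, 0.2293]
tcp_rot: [134.2, -0.0, 70.8]
wrist_force: [0.2, -0.0, 0.4]
opening: 0.0859
```

```bash
python3 -c "
from h import *
to([.553,-.179,.123])"
```

```text
t 8.9 q [-16.8 -46.5 -40.5  50.3  -1.7   1.7] p [ 0.5006 -0.1603  0.2293] x [0.328 0.945 0.   ] y [ 0.659 -0.229  0.716] z [ 0.677 -0.235 -0.698] op 0.0859 F [ 0.2 -0.   0.4]
units [-0.02 -1.49  4.56]
```

>>> arm_command --increments '[[[0,-0.4,1.2],0],[[0,-0.8,2.4],0],[[0,-1.2,3.6],0],[[0,-1.5,4.5],0],[[0,-1.5,4.5],0]]'

```text
time: 9.4
ee_pos: [0.5509, -0.1772, 0.1186]
tcp_rot: [134.7, -0.0, 70.9]
wrist_force: [-0.3, -0.2, -0.1]
opening: 0.0855
```

Run:
```python
from h import *
from workcell import camera
to([.553,-.179,.123])
s=camera("side")["frame"][100:240,220:400,::-1];t=camera("top")["frame"][150:290,290:470,::-1]
cv2.imwrite("pics/g1.png",np.hstack([cv2.resize(a,(398,310),interpolation=cv2.INTER_CUBIC) for a in(s,t)]))
```

```text
t 9.4 q [-17.1 -37.1 -48.2  33.6  -1.5   1.5] p [ 0.5509 -0.1772  0.1186] x [0.328 0.945 0.   ] y [ 0.664 -0.231  0.711] z [ 0.672 -0.233 -0.703] op 0.0855 F [-0.3 -0.2 -0.1]
units [-0.04  0.2  -0.05]
```

View pics/g1.png

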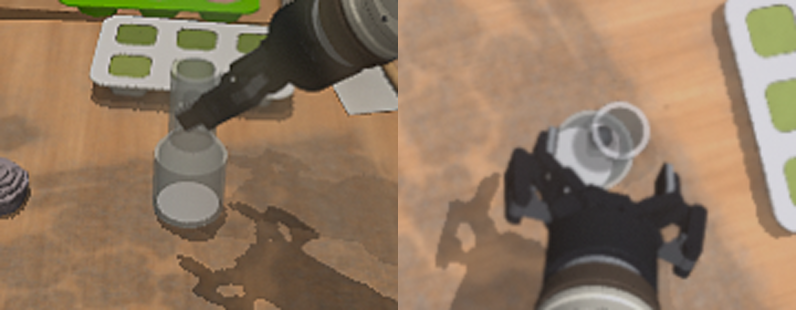

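The fingers straddle the neck: the tip is at crop (185,125) in the side view, and the tips are at (548,140) and (668,175) in the top view. I'll nudge slightly up and forward and close.

>>> arm_command --increments '[[[0,0.15,0],0],[[0,0.3,0],0]]'

```text
time: 9.7
ee_pos: [0.5575, -0.1794, 0.1315]
tcp_rot: [134.2, -0.0, 70.9]
wrist_force: [0.5, 0.1, 1.1]
opening: 0.0853
```

>>> arm_command --increments '[[[0,0,0],0],[[0,0,0],0],[[0,0,0],0],[[0,0,0],0],[[0,0,0],0]]' --claw 1 --force 60

```text
time: 10.2
ee_pos: [0.5578, -0.1796, 0.1323]
tcp_rot: [134.1, -0.0, 70.8]
wrist_force: [-0.6, -0.9, 3.4]
opening: 0.0419
```

Run:
```python
from h import *
from workcell import camera
show()
s=camera("side")["frame"][100:240,220:400,::-1];t=camera("top")["frame"][150:290,290:470,::-1]
cv2.imwrite("pics/g2.png",np.hstack([cv2.resize(a,(398,310),interpolation=cv2.INTER_CUBIC) for a in(s,t)]))
```

```text
t 10.2 q [-17.1 -36.5 -46.7  33.9  -1.5   1.4] p [ 0.5578 -0.1796  0.1323] x [0.328 0.945 0.   ] y [ 0.657 -0.229  0.718] z [ 0.679 -0.235 -0.696] op 0.0419 F [-0.6 -0.9  3.4]
```

View pics/g2.png

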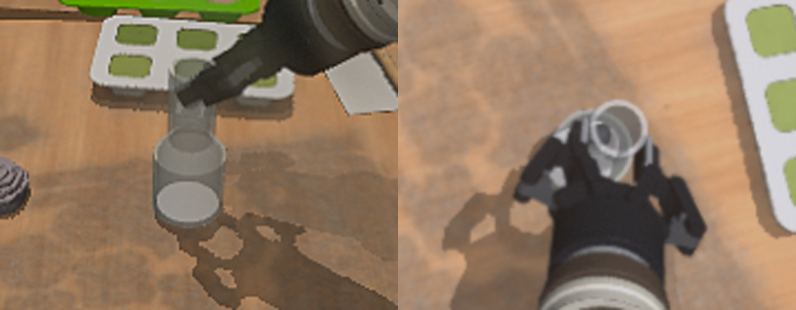

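Gripped at 41.9 mm. I'll lift straight up 80 mm and check.

>>> arm_command --increments '[[[0,0.4,-0.4],0],[[0,0.9,-0.9],0],[[0,1.4,-1.35],0],[[0,1.9,-1.8],0],[[0,2.4,-2.3],0]]'

```text
time: 10.8
ee_pos: [0.5577, -0.1795, 0.2155]
tcp_rot: [134.2, -0.0, 70.9]
wrist_force: [-0.2, -0.0, -3.0]
opening: 0.0422
```

Run:
```python
from h import *
from workcell import camera
show()
s=camera("side")["frame"][60:240,220:400,::-1];t=camera("top")["frame"][130:310,290:470,::-1]
cv2.imwrite("pics/g3.png",np.hstack([cv2.resize(a,(398,398),interpolation=cv2.INTER_CUBIC) for a in(s,t)]))
```

```text
t 10.8 q [-17.1 -36.8 -37.6  43.5  -1.4   1.4] p [ 0.5577 -0.1795  0.2155] x [0.328 0.945 0.001] y [ 0.659 -0.229  0.717] z [ 0.677 -0.235 -0.697] op 0.0422 F [-0.2 -0.  -3. ]
```

View pics/g3.png

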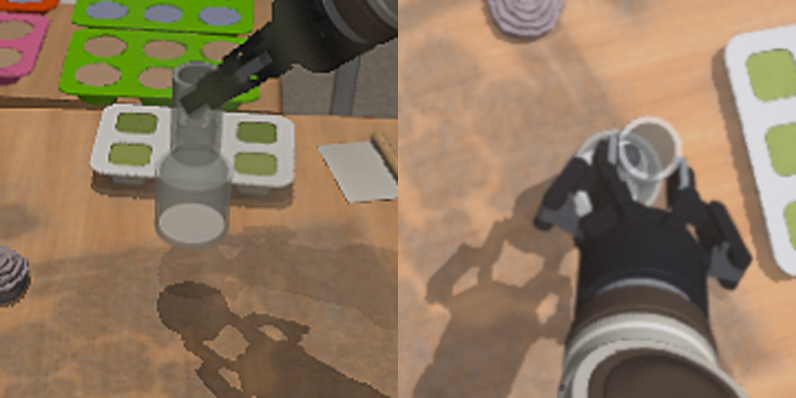

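Lifted upright at (192,150) in the side crop. Now I roll positive, leaning the top toward flask -y.

>>> arm_command --increments '[[[0,0,0],1.2],[[0,0,0],2.4],[[0,0,0],3.6],[[0,0,0],4.8],[[0,0,0],6]]'

```text
time: 11.4
ee_pos: [0.5582, -0.1796, 0.2168]
tcp_rot: [140.2, -25.2, 43.8]
wrist_force: [0.4, -0.6, -1.6]
opening: 0.042
```

>>> arm_command --increments '[[[0,0,0],1.2],[[0,0,0],2.4],[[0,0,0],3],[[0,0,0],3],[[0,0,0],3]]'

```text
time: 11.9
ee_pos: [0.5579, -0.1795, 0.2156]
tcp_rot: [149.0, -35.6, 26.9]
wrist_force: [0.3, 0.2, -2.6]
opening: 0.042
```

>>> arm_command --increments '[[[0,0,0],0],[[0,0,0],0],[[0,0,0],0],[[0,0,0],0]]'

```text
time: 12.3
ee_pos: [0.5578, -0.1795, 0.2156]
tcp_rot: [148.9, -35.6, 26.9]
wrist_force: [0.8, 0.1, -2.4]
opening: 0.042
```

Run:
```python
from h import *
from workcell import camera
show()
s=camera("side")["frame"][60:240,220:400,::-1];t=camera("top")["frame"][130:310,290:470,::-1]
cv2.imwrite("pics/g4.png",np.hstack([cv2.resize(a,(398,398),interpolation=cv2.INTER_CUBIC) for a in(s,t)]))
```

```text
t 12.3 q [-17.1 -36.8 -37.6  43.4  -1.4  55.6] p [ 0.5578 -0.1795  0.2156] x [0.725 0.368 0.582] y [ 0.12  -0.9    0.419] z [ 0.678 -0.235 -0.697] op 0.042 F [ 0.8  0.1 -2.4]
```

View pics/g4.png

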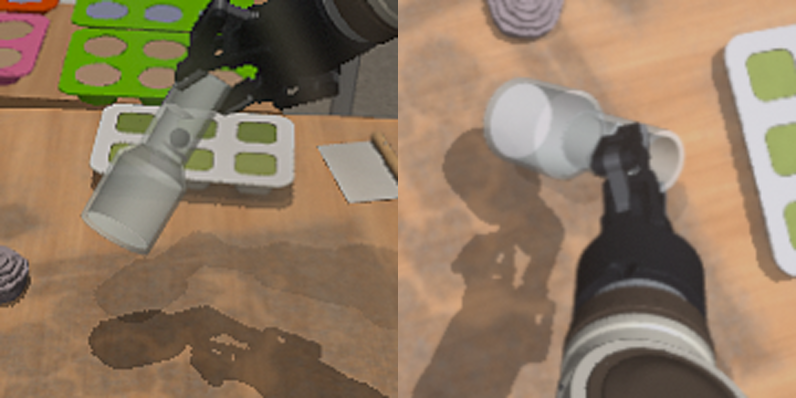

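The ball now sits low in the neck at crop (182,138), on the lower fin. Next I lean the other way.

>>> arm_command --increments '[[[0,0,0],-1.3],[[0,0,0],-2.6],[[0,0,0],-3.9],[[0,0,0],-5.2],[[0,0,0],-6.5]]'

```text
time: 12.9
ee_pos: [0.5579, -0.1795, 0.2157]
tcp_rot: [135.1, -10.6, 60.4]
wrist_force: [-0.4, -0.3, -1.5]
opening: 0.0419
```

>>> arm_command --increments '[[[0,0,0],-1.3],[[0,0,0],-2.6],[[0,0,0],-3.9],[[0,0,0],-5.2],[[0,0,0],-6.5]]'

```text
time: 13.4
ee_pos: [0.5579, -0.1795, 0.2157]
tcp_rot: [136.8, 17.3, 88.5]
wrist_force: [-0.0, -1.0, -1.5]
opening: 0.042
```

>>> arm_command --increments '[[[0,0,0],-1.3],[[0,0,0],-2.6],[[0,0,0],-3.9],[[0,0,0],-5],[[0,0,0],-5]]'

```text
time: 13.9
ee_pos: [0.5579, -0.1795, 0.2158]
tcp_rot: [149.1, 35.7, 115.3]
wrist_force: [-0.5, -0.1, -2.7]
opening: 0.0417
```

>>> arm_command --increments '[[[0,0,0],0],[[0,0,0],0],[[0,0,0],0],[[0,0,0],0]]'

```text
time: 14.3
ee_pos: [0.5579, -0.1794, 0.2158]
tcp_rot: [149.1, 35.7, 115.2]
wrist_force: [-0.4, -0.5, -1.2]
opening: 0.0418
```

Run:
```python
from h import *
from workcell import camera
show()
s=camera("side")["frame"][60:240,220:400,::-1];t=camera("top")["frame"][130:310,290:470,::-1]
cv2.imwrite("pics/g5.png",np.hstack([cv2.resize(a,(398,398),interpolation=cv2.INTER_CUBIC) for a in(s,t)]))
```

```text
t 14.3 q [-17.1 -36.8 -37.6  43.4  -1.4 -53.1] p [ 0.5579 -0.1794  0.2158] x [-0.346  0.735 -0.584] y [0.649 0.637 0.417] z [ 0.678 -0.234 -0.697] op 0.0418 F [-0.4 -0.5 -1.2]
```

View pics/g5.png

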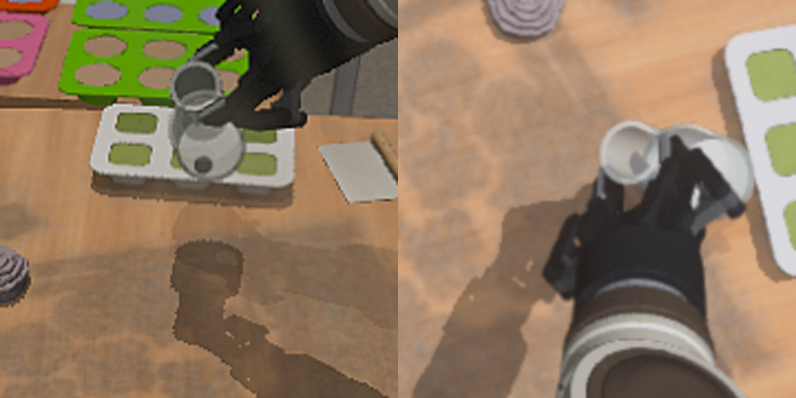

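The ball is now in the belly, at (203,163) in the side crop. Rolling back upright.

>>> arm_command --increments '[[[0,0,0],1.2],[[0,0,0],2.4],[[0,0,0],3.6],[[0,0,0],4.8],[[0,0,0],6]]'

```text
time: 14.9
ee_pos: [0.5579, -0.1795, 0.2158]
tcp_rot: [135.6, 12.9, 83.8]
wrist_force: [0.6, -0.2, -2.5]
opening: 0.0417
```

>>> arm_command --increments '[[[0,0,0],1.2],[[0,0,0],2.4],[[0,0,0],3.1],[[0,0,0],3.1],[[0,0,0],3.1]]'

```text
time: 15.4
ee_pos: [0.5579, -0.1795, 0.2158]
tcp_rot: [134.2, -0.2, 70.7]
wrist_force: [0.1, 0.3, -2.5]
opening: 0.0416
```

Run:
```python
from h import *
from workcell import camera
o,R=show()
print('lower',(R.T@np.array([0,0,-.079])/.025).round(2), 'roll deg', np.degrees(np.arctan2(-R[2,0],R[2,1])))
s=camera("side")["frame"][60:240,220:400,::-1];t=camera("top")["frame"][130:310,290:470,::-1]
cv2.imwrite("pics/g6.png",np.hstack([cv2.resize(a,(398,398),interpolation=cv2.INTER_CUBIC) for a in(s,t)]))
```

```text
t 15.4 q [-17.1 -36.8 -37.6  43.4  -1.4   1.7] p [ 0.5579 -0.1795  0.2158] x [0.33  0.944 0.004] y [ 0.656 -0.233  0.718] z [ 0.678 -0.235 -0.697] op 0.0416 F [ 0.1  0.3 -2.5]
lower [-0.01 -2.27  2.2 ] roll deg -0.30930067351709717
```

View pics/g6.png

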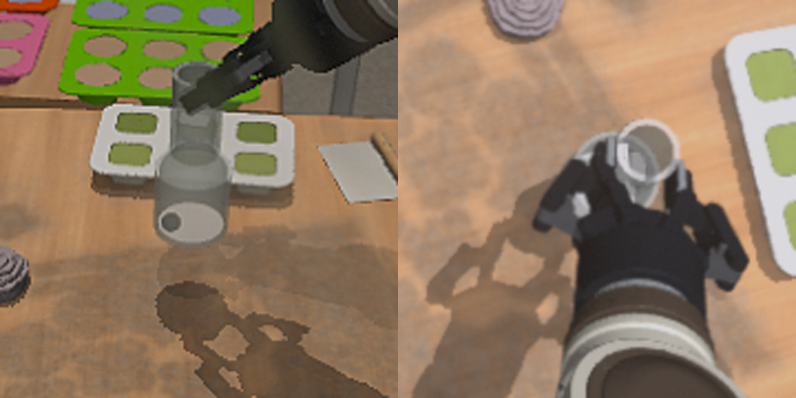

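The ball lies on the floor at (172,222), and the flask is upright. Lowering.

>>> arm_command --increments '[[[0,-0.6,0.6],0],[[0,-1.1,1.1],0],[[0,-1.6,1.55],0],[[0,-2,1.95],0],[[0,-2.2,2.15],0]]'

```text
time: 16.0
ee_pos: [0.5578, -0.1791, 0.1371]
tcp_rot: [134.2, -0.2, 70.7]
wrist_force: [0.1, -0.3, -2.3]
opening: 0.0419
```

>>> arm_command --increments '[[[0,0,0],0]]'

```text
time: 16.1
ee_pos: [0.5576, -0.179, 0.1361]
tcp_rot: [134.3, -0.2, 70.7]
wrist_force: [-0.6, 0.1, -1.3]
opening: 0.0419
```

>>> arm_command --increments '[[[0,-0.04,0.04],0],[[0,-0.08,0.08],0],[[0,-0.08,0.08],0]]'

```text
time: 16.4
ee_pos: [0.5578, -0.1791, 0.1338]
tcp_rot: [134.3, -0.2, 70.7]
wrist_force: [-0.2, -0.3, -2.0]
opening: 0.0421
```

>>> arm_command --increments '[[[0,-0.02,0.02],0],[[0,-0.03,0.03],0]]'

```text
time: 16.6
ee_pos: [0.558, -0.1791, 0.1332]
tcp_rot: [134.2, -0.2, 70.7]
wrist_force: [-0.2, 0.0, -2.1]
opening: 0.0419
```

>>> arm_command --increments '[[[0,-0.03,0.03],0],[[0,-0.05,0.05],0]]'

```text
time: 16.8
ee_pos: [0.5584, -0.1793, 0.1323]
tcp_rot: [134.1, -0.2, 70.7]
wrist_force: [-0.5, -0.4, 2.0]
opening: 0.0418
```

>>> arm_command --increments '[[[0,0,0],0]]'

```text
time: 16.9
ee_pos: [0.5584, -0.1793, 0.1324]
tcp_rot: [134.1, -0.2, 70.7]
wrist_force: [0.2, 0.2, -0.7]
opening: 0.042
```

Contact felt (the force went to +2 N). Opening.

>>> arm_command --increments '[[[0,0,0],0],[[0,0,0],0],[[0,0,0],0],[[0,0,0],0],[[0,0,0],0]]' --claw -1

```text
time: 17.4
ee_pos: [0.5585, -0.1793, 0.1325]
tcp_rot: [134.1, -0.2, 70.7]
wrist_force: [-0.3, -0.7, -0.4]
opening: 0.0855
```

>>> arm_command --increments '[[[0,0.2,-0.8],0],[[0,0.5,-1.8],0],[[0,0.8,-2.8],0],[[0,1,-3.8],0],[[0,1.2,-4.4],0]]'

```text
time: 17.9
ee_pos: [0.5031, -0.1603, 0.233]
tcp_rot: [134.0, -0.2, 70.7]
wrist_force: [0.1, -0.5, 0.6]
opening: 0.0853
```

Run:
```python
from h import *
from workcell import camera
show()
S=camera("side");T=camera("top")
np.savez("side9.npz",**S);np.savez("top9.npz",**T)
s=S["frame"][115:215,255:355,::-1];t=T["frame"][165:265,330:430,::-1]
cv2.imwrite("pics/g7.png",np.hstack([cv2.resize(a,(390,390),interpolation=cv2.INTER_CUBIC) for a in(s,t)]))
cv2.imwrite("pics/g8.png",S["frame"][:,:,::-1])
```

```text
t 17.9 q [-16.7 -46.3 -40.1  50.1  -1.7   1.9] p [ 0.5031 -0.1603  0.233 ] x [0.33  0.944 0.003] y [ 0.655 -0.232  0.719] z [ 0.68  -0.235 -0.695] op 0.0853 F [ 0.1 -0.5  0.6]
```

View pics/g7.png

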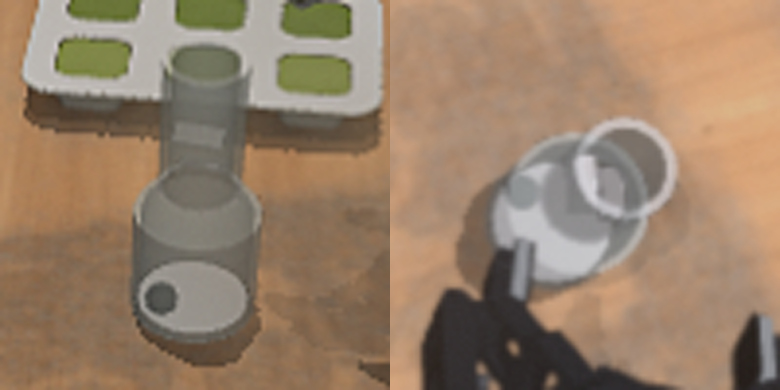

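View pics/g8.png

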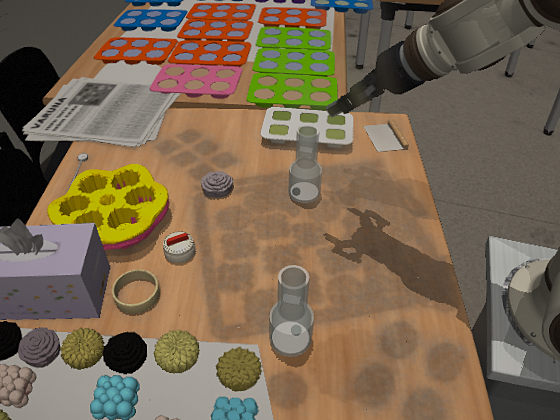

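Flask_a stands upright, its ball on the belly floor at side zoom (160,298). Its floor disk (193,297) is within a pixel or two of where it started. Flask_b is unchanged at (292,315). The gripper is clear, so I'll let it settle and hand in.

>>> arm_command --increments '[[[0,0.5,0],0],[[0,0.5,0],0],[[0,0.5,0],0]]'

```text
time: 18.3
ee_pos: [0.512, -0.1634, 0.2416]
tcp_rot: [134.0, -0.2, 70.7]
wrist_force: [0.5, 0.4, -0.3]
opening: 0.0852
```

Run:
```python
from h import *
S=dict(np.load("side9.npz"));T=dict(np.load("top9.npz"))
for c in(S,T):c["k1"]=float(c["k1"])
print(plane(S,255+193/3.9,115+297/3.9,.004),plane(T,330+236/3.9,165+168/3.9,.162),tri(S,(255+160/3.9,115+298/3.9),T,(330+133/3.9,165+190/3.9)))
from workcell import job_done
print(job_done())
```

```text
[ 0.54707283 -0.17715702  0.004     ] [ 0.54774856 -0.17693515  0.162     ] (array([ 0.56300028, -0.16148269,  0.0124455 ]), np.float64(0.0011708413358579237))
the job is handed in; nothing more can be done
None
```

I freed the ball in flask_a, stood the flask back upright where it was, and handed the job in at about 18.3 s. No verdict was reported.

- **How it was done:** The interface has no tilt command, so I pushed the tool past its reach in free air until it pitched over. It ended up about 45° from vertical. I then gripped the neck, lifted the flask about 83 mm, and rolled the wrist about 54° each way, which leaned it roughly 38° to each side.
- **flask_a, last check:** The ball's centre is 12 mm above the table, in the belly. The flask's base is within about 1 mm of its start, and rim and base line up to within 1 mm, so it is upright. The gripper is open and clear of it.
- **flask_b:** It looks unmoved in the last side view. I judged that by eye and did not measure it again.
- **Disagreements:**
  - The two camera views put flask_a's rim about 5 mm apart at the start. I used the top view, which agreed with the base.
  - The gripper read 42 mm on the 45 mm neck, but nothing slipped.

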